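Tip the mixing balls into the bottle with the lipped scoop

TASK

Pick up the blue scoop by its black grip. With the scoop level and the three steel mixing balls still in it, lower its turned-down lip just inside the mouth of the glass bottle, and only then tilt it so that all three balls run into the bottle and none misses. Stand the empty scoop level on the table again, leaving the bottle upright where it stands and the red-capped white pot undisturbed.

Things in the scene. Friction and masses are not known exactly. Their poses are not given: they have to be found in the camera images.
- scoop_grip (a point): Centre of the upright black grip block at the rear of a loose blue plastic scoop (90 g): block 42 mm long (x) x 14 mm thick (y) x 62 mm tall, reaching down to the scoop's flat underside, 45 mm below this point. x points forward along the scoop to its spout, y across the block, z up when the scoop stands level. All scoop points share these axes.
- scoop_channel (a point): Rear end of the floor of the scoop's open channel, at its back wall: 35 mm ahead of the grip point, 39 mm below it. The channel is 22 mm wide (27 outside), walls 20 mm high, 120 mm long; its floor climbs 9 degrees to the spout, so balls stay back until it is tipped over 9 degrees nose down. The scoop stands on its rear 76 mm; the last 45 mm, the spout, overhangs, its underside 15 to 21 mm up.
- scoop_lip (a point): Tip (lowest edge, mid-width) of the turned-down lip at the spout's end: 161 mm ahead of the grip point and 37.5 mm below it, 7.5 mm above the table when the scoop stands level. The lip is a plate 27 mm wide, 3 mm thick, hanging about 17 mm below the channel floor's end and 12 mm below the spout's underside. Balls roll over its top edge.
- bottle_mouth (a point): Centre of the mouth of a loose clear glass bottle (0.28 kg) standing on the table, in the plane of its rim, 90 mm above its underside. Mouth 44 mm inside diameter, rim 50 mm outside; straight neck 18 mm long, then a shoulder to a body of 72 mm diameter below 55 mm height; inner floor 5 mm up. z is the bottle's axis, up.
- gel_pot: Bystander: white pot with a red screw cap, 48 mm diameter, 52 mm tall; origin at the centre of its underside.
- ball_0_center (a point): Centre of steel mixing ball 1 of 3, 15 mm diameter, 14 g, lying in the scoop's channel at the start; it rolls freely.
- ball_1_center (a point): Centre of steel mixing ball 2 of 3, 15 mm diameter, 14 g, lying in the scoop's channel at the start; it rolls freely.
- ball_2_center (a point): Centre of steel mixing ball 3 of 3, 15 mm diameter, 14 g, lying in the scoop's channel at the start; it rolls freely.

How it is judged:
By the outcome, as a careful person would: the job done as asked, in the order asked, and still so for the second after the job is handed in, with the robot touching nothing.
It also fails if it takes over 72 s, if anything falls off the work surface, if the arm or the gripper's body presses on something with over 40 N, if the wrist force passes 120 N, or if a joint passes its speed limit or range.

ROBOT

A 6-joint arm with a two-finger parallel gripper is mounted at the origin on the work surface; the furniture and walls round the work are solid. World frame = base frame: x ahead of the robot, y to its left, z up, the work surface at z = 0. Lengths are in m, angles in rad, forces in N, time in s.
With the tool pointing down it reaches from about 0.35 to 0.975 m from the base axis. Payload 17.4 kg.
Tool frame: the origin (TCP) lies at the centre of the arm's flange, where the gripper is bolted on; the fingertips stand bot.tips_ahead ahead of it and the grasp point (between the pads) lies 155 mm ahead of it (bot.tips_ahead is the distance from the TCP to the fingertips, in m); z points along the fingers, y is the line along which they close (so a half turn about z gives the same grasp; the last joint's range is limited). The gripper opens to 85 mm and grips with 20 to 120 N. Pads are 22 mm wide; open, the fingers measure 114 mm over their backs; the gripper's body (76 mm by 85 mm) begins 54 mm behind the grasp point. The pads swing forward as they close: fully open they stand 13 mm farther back than shut.
Start: joints at [-1.351, 0.116, 1.442, -0, 1.584, -0.038], TCP at [0.172, -0.653, 0.405] pointing down, gripper open.
Joint ranges: [-2.83, 2.83], [-0.83, 2.19], [0.07, 2.5], [-1.14, 4.28], [0.01, 3], [-2.97, 2.97]. Speed limits (rad/s): [1.89, 1.89, 2.22, 3.14, 3.14, 3.14].

INTERFACE

Orientations are given as a rotation vector (axis times angle).
In Python, from workcell import bot gives the robot as it stands. The module is installed in compiled form; this text tells all that it offers.
- The arm moves only by the tool apply_moves, never from a script. Its argument "commands" is a list that holds one entry, the list of rows, each a list of 5 numbers: the closure in counts, from 0 (fully open) to 255 (shut), then the shift along the tool's x, y, z in cm, then the turn about the tool's z in rad. A call has 1 to 12 rows; each row is the pose to reach, as a shift and turn from the pose commanded when the call began, along the tool's axes at that moment; what a row does not reach only later rows make up. A row lasts 1/12 s, in which the tool goes at most 41.7 mm and 7.16 degrees, less where a joint would pass 70% of its speed; a pose out of reach is approached as far as the arm can. A call with a gripper value outside its range is refused whole. The fingers move at their own pace and stop on an object; "squeeze" is the grip in N (left out, the last holds). Time passes only in rows, so rows that repeat a pose let the fingers close. It gives the time, the measured TCP pose, the force, the opening and the grip force at its end, in the units of the state.
- bot.read_state(): the state, without advancing time (a new reading comes with each control period).
- bot.capture(name): name is "side" or "top"; returns a dict with "img" (480x640x3 uint8, red, green, blue), "fx", "fy", "cx", "cy" (pixels), "rvec" (rotation vector, rad) and "tvec" (3), from world to camera coordinates, as OpenCV has them. Camera axes: x right, y down, z forward; pixel columns grow to the right and rows downward; lengths in m; the calibration is good to about 2 mm. A picture is of the moment at which its call begins. There is no depth.
- bot.sign_off(): hands the job in; it is judged then, once.
The state is a dict: "t": time; "joint_positions": joint angles; "qd": joint speeds; "joint_torque": joint torques, N m; "tool_pos": TCP position; "tcp_rot": TCP orientation; "contact_force": force on the tool from outside, world axes, zero at the start; "wrist_torque": the same for the moment, N m; "grip_width": finger opening in m; "gripper_force": force on a finger pad.
Only numpy, scipy, OpenCV 4.12 (cv2) and the standard library are available. Lean on these libraries where they do the work, as an engineer would, in place of code of your own. Each camera call takes 0.05 s, during which the arm holds its last target. There are 200 camera calls.

## Working session

There is one attempt and no reset: what is moved stays moved. The work goes in short steps, Python scripts to look and compute and a tool call to move; the robot and the scene stay as the last step left them, time stands still between calls to the robot, and variables do not carry over. Pictures are saved under pics/ and viewed, at most 10 in all, crops included, and the job is handed in when it is done.

Besides the shell and the picture viewer there is one more tool, called as name(argument=value, ...), one argument or row to a line, values as JSON. apply_moves: Moves the arm, as the interface text tells. Its arguments: {"type":"object","properties":{"commands":{"type":"array"},"squeeze":{"type":"number"}},"required":["commands"]}

```bash
mkdir -p pics; cat > h.py <<'E'
import numpy as np, cv2
from workcell import bot
def ray(c,u,v):
    R,_=cv2.Rodrigues(np.array(c['rvec'],float)); t=np.array(c['tvec'],float).ravel()
    d=R.T@np.array([(u-c['cx'])/c['fx'],(v-c['cy'])/c['fy'],1.]); return -R.T@t,d
def onz(c,u,v,z):
    o,d=ray(c,u,v); return o+d*(z-o[2])/d[2]
def proj(c,P):
    K=np.array([[c['fx'],0,c['cx']],[0,c['fy'],c['cy']],[0,0,1.]])
    return cv2.projectPoints(np.array(P,float).reshape(-1,3),np.array(c['rvec'],float),np.array(c['tvec'],float),K,None)[0].reshape(-1,2)
def cap(n,save=None):
    c=bot.capture(n)
    if save: cv2.imwrite(f'pics/{save}.png',c['img'][...,::-1])
    return c
E
python3 - <<'E'
from h import *
a=cap('top');b=cap('side')
cv2.imwrite('pics/a.png',cv2.resize(np.vstack([a['img'],b['img']]),(450,675))[...,::-1]) if 0 else None
cv2.imwrite('pics/top0.png',a['img'][...,::-1]);cv2.imwrite('pics/side0.png',b['img'][...,::-1])
for c in(a,b): print(ray(c,c['cx'],c['cy']),c['fx'])
s=bot.read_state();print(s,bot.tips_ahead); print(cv2.Rodrigues(np.array(s['tcp_rot']))[0].round(3))
E
```

```text
(array([ 0.40392056, -0.01239693,  1.06148651]), array([ 1.76250028e-01,  6.47731027e-04, -9.84345218e-01])) 554.1182180636744
(array([ 0.56985273, -0.7613696 ,  0.53560957]), array([ 0.00538958,  0.85246268, -0.5227603 ])) 434.56461254149673
{'t': 0.1, 'joint_positions': array([-1.35080178e+00,  1.16449169e-01,  1.44219733e+00,  1.08706553e-05,
        1.58399602e+00, -3.77886536e-02]), 'qd': array([ 0.00063841,  0.00016834, -0.00202782,  0.00058175, -0.00049497,
       -0.00120687]), 'joint_torque': array([ 3.47204732e-03, -7.33662128e+01, -6.33785963e+01,  2.27821133e-06,
        5.19661888e-03,  3.06111906e-05]), 'tool_pos': array([ 0.17208589, -0.65270974,  0.40402908]), 'tcp_rot': array([-3.11449520e+00, -4.03670364e-01,  1.32985042e-04]), 'contact_force': array([ 1.16665185,  0.45762504, -0.92770082]), 'wrist_torque': array([-0.03353129, -0.00824818,  0.01648686]), 'gripper_force': 0.0, 'grip_width': 0.08523721951231952} 0.1734
[[ 0.967  0.255 -0.   ]
 [ 0.255 -0.967  0.001]
 [ 0.    -0.001 -1.   ]]
```

View pics/top0.png

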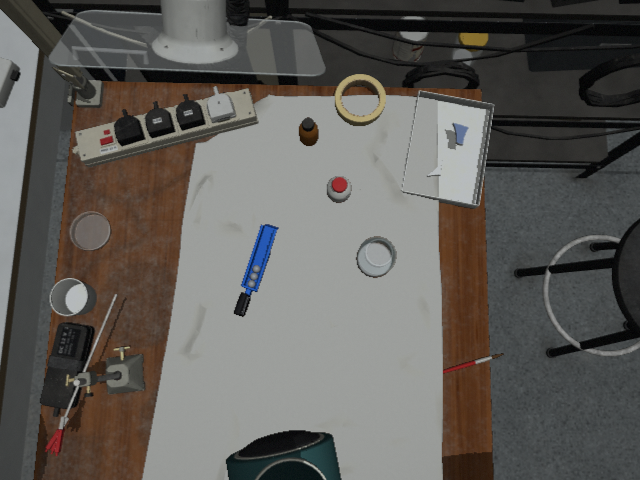

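View pics/side0.png

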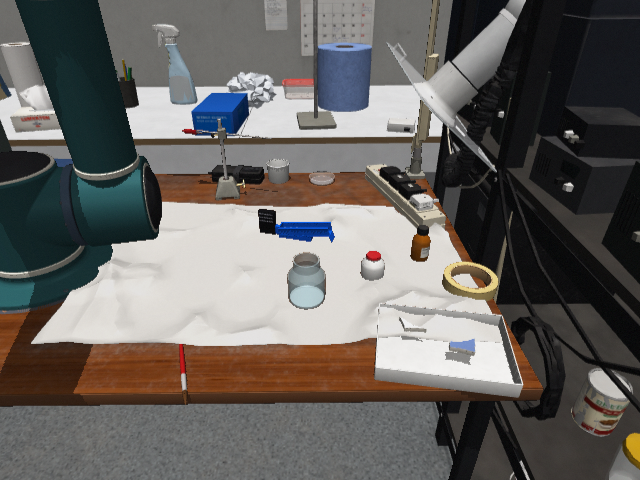

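The top view shows the scoop with its spout up-image at (268,228), the grip at (242,304), balls at about (255,270), the bottle mouth near (376,255) and the pot at (340,187). The side view has the grip at (267,221), the bottle rim near (306,259) and the pot at (373,265).

```bash
python3 - <<'E'
from h import *
a=cap('top');b=cap('side')
print('img dirs', onz(a,320,240,0),onz(a,330,240,0),onz(a,320,230,0))
im=a['img'].astype(int)
hsv=cv2.cvtColor(a['img'],cv2.COLOR_RGB2HSV)
blue=((hsv[...,0]>105)&(hsv[...,0]<128)&(hsv[...,1]>150)).astype(np.uint8); blue[:215]=0;blue[325:]=0;blue[:,:225]=0;blue[:,290:]=0
blk=(im.max(2)<60).astype(np.uint8); blk[:280]=0;blk[325:]=0;blk[:,:225]=0;blk[:,262:]=0
red=((hsv[...,0]<8)|(hsv[...,0]>172))&(hsv[...,1]>150); r=np.argwhere(red[170:205,320:360]).mean(0)+[170,320]
for n,m in(('blue',blue),('blk',blk)):
    rc=cv2.minAreaRect(np.argwhere(m)[:,::-1].astype(np.float32)); print(n,m.sum(),rc,cv2.boxPoints(rc).round(1).tolist())
print('pot',onz(a,r[1],r[0],.052))
rc=cv2.minAreaRect(np.argwhere(blk)[:,::-1].astype(np.float32)); 
print('blk z.062',onz(a,*rc[0],.062))
# side: grip black
ims=b['img'].astype(int); m=(ims.max(2)<60); m[:200]=0;m[245:]=0;m[:,:250]=0;m[:,280:]=0
q=np.argwhere(m); print('side blk',q.min(0),q.max(0),q.mean(0))
A=cv2.resize(a['img'][210:320,225:405],None,fx=4.4,fy=4.4,interpolation=cv2.INTER_CUBIC)
cv2.imwrite('pics/c1.png',A[...,::-1])
B=cv2.resize(b['img'][195:315,250:390],None,fx=5,fy=5,interpolation=cv2.INTER_CUBIC)
cv2.imwrite('pics/c2.png',B[...,::-1])
E
```

```text
img dirs [ 0.59113758 -0.00546251  0.        ] [ 0.59154453 -0.02491107  0.        ] [ 0.61094953 -0.00503803  0.        ]
blue 976 ((258.14691162109375, 259.8844299316406), (16.968908309936523, 73.05961608886719), 18.121862411499023) [[238.6999969482422, 292.0], [261.3999938964844, 222.5], [277.6000061035156, 227.8000030517578], [254.8000030517578, 297.20001220703125]]
blk 226 ((242.45001220703125, 302.1500244140625), (11.067971229553223, 26.56313133239746), 18.434947967529297) [[233.0, 313.0], [241.39999389648438, 287.79998779296875], [251.89999389648438, 291.29998779296875], [243.5, 316.5]]
pot [ 0.68883089 -0.03901856  0.052     ]
blk z.062 [0.4640468  0.13086037 0.062     ]
side blk [209 258] [233 275] [220.55645161 266.89247312]
```

View pics/c1.png

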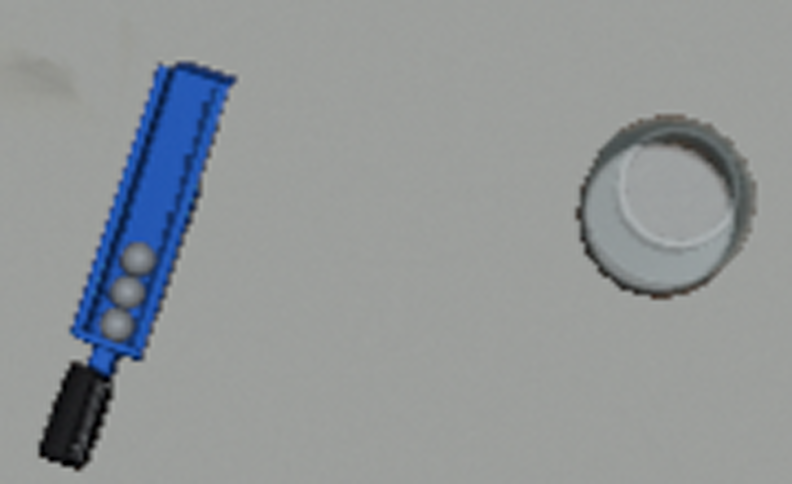

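View pics/c2.png

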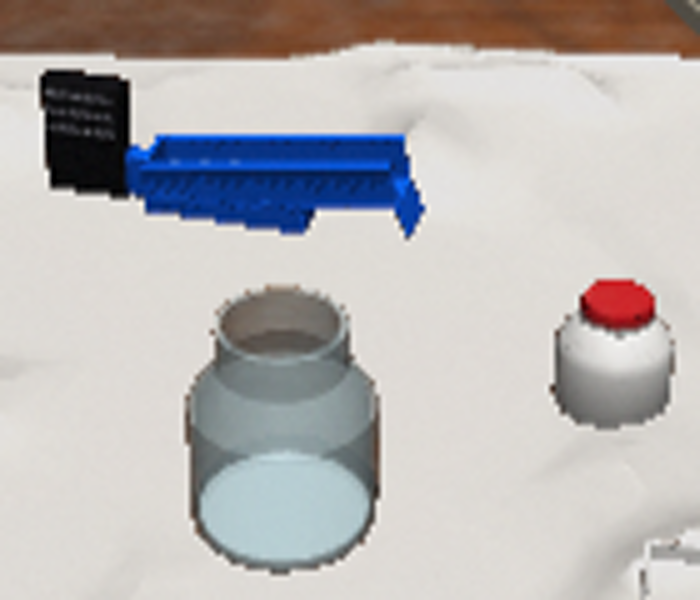

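The crops show the mouth ring at top-crop (678,190) and side-crop (283,324). The channel wall corners in the top crop are at (75,332), (138,358), (162,65) and (235,80). The side crop shows the grip top at (40–130,72).

```bash
cat >> h.py <<'E'
def tri(c1,p1,c2,p2):
    o1,d1=ray(c1,*p1);o2,d2=ray(c2,*p2);d1/=np.linalg.norm(d1);d2/=np.linalg.norm(d2)
    s,t=np.linalg.lstsq(np.c_[d1,-d2],o2-o1,rcond=None)[0];A=o1+s*d1;B=o2+t*d2
    return (A+B)/2,np.linalg.norm(A-B)
E
python3 - <<'E'
from h import *
a=cap('top');b=cap('side')
T=lambda x,y:((x+.5)/4.4-.5+225,(y+.5)/4.4-.5+210)
S=lambda x,y:((x+.5)/5-.5+250,(y+.5)/5-.5+195)
print('mouth tri',tri(a,T(678,190),b,S(283,324)))
print('mouth top z.09',onz(a,*T(678,190),.09),'side',onz(b,*S(283,324),.09))
print('body top', onz(a,*T(665,205),.04))
rl,rr,fl,fr=[onz(a,*T(*p),z) for p,z in(((75,332),.026),((138,358),.026),((162,65),.044),((235,80),.044))]
R=(rl+rr)/2;F=(fl+fr)/2;d=(F-R)[:2];L=np.linalg.norm(d);d/=L
print('rear',R,'front',F,'L',L,'w',np.linalg.norm(rl-rr),np.linalg.norm(fl-fr),'yaw',np.arctan2(d[1],d[0]))
print('grip from rear',R[:2]-.0335*d,'from front',F[:2]-.155*d)
c=bot.read_state()
# block top corners top view and lip side
for p in((75,365),(112,375),(40,450),(82,465)): print(onz(a,*T(*p),.062))
print('lip tip tri side', onz(b,*S(408,237),.0075))
q=proj(b,[R[0]-.0335*d[0],R[1]-.0335*d[1],.062]); print('grip top in side',q,S(85,74))
E
```

```text
mouth tri (array([ 0.55662977, -0.11049768,  0.08928001]), np.float64(0.004206319150984776))
mouth top z.09 [ 0.55440386 -0.11063332  0.09      ] side [ 0.55870886 -0.11087775  0.09      ]
body top [ 0.55561131 -0.11020297  0.04      ]
rear [0.49271073 0.12535545 0.026     ] front [0.60784996 0.08893647 0.044     ] L 0.12076167536354711 w 0.02916112272940654 0.03183664206918341 yaw -0.3063465084323676
grip from rear [0.46077044 0.13545828] from front [0.46006649 0.13568095]
[0.4811764  0.13307436 0.062     ]
[0.47740885 0.11776684 0.062     ]
[0.44639636 0.14569886 0.062     ]
[0.44070417 0.12835393 0.062     ]
lip tip tri side [0.61326561 0.0788332  0.0075    ]
grip top in side [[265.03121631 209.8354185 ]] (266.6, 209.4)
```

```bash
cat >> h.py <<'E'
def to(x,y,z,yaw,cmd=None):
    "row (cm,cm,cm,rad) from current measured (or given) pose to TCP goal"
    s=bot.read_state();R=cv2.Rodrigues(np.array(s['tcp_rot']))[0];p=np.array(s['tool_pos'])
    d=R.T@(np.array([x,y,z])-p); y0=np.arctan2(R[1,0],R[0,0])
    dy=(-(yaw-y0)+np.pi)%(2*np.pi)-np.pi
    print('row',(d*100).round(2),round(dy,3),'yaw0',round(y0,3),'p',p.round(4),'t',round(s['t'],2),'tilt',R[:,2].round(4))
E
python3 -c "
from h import *
to(.461,.1325,.30,-.31)"
```

```text
row [ 47.96 -68.56  10.47] 0.568 yaw0 0.258 p [ 0.1721 -0.6527  0.4045] t 0.3 tilt [-1.e-04  4.e-04 -1.e+00]
```

apply_moves(
  commands=[
    [[0, 2, -3, 0, 0.04], [0, 5, -6, 0, 0.09], [0, 7.5, -9, 0, 0.15], [0, 10, -12, 0, 0.2], [0, 12.5, -15, 0, 0.25], [0, 15, -18, 0, 0.3], [0, 17.5, -21, 0, 0.35], [0, 20, -24, 0, 0.4], [0, 22, -27, 0, 0.45], [0, 24, -30, 0, 0.5], [0, 25.5, -33, 0, 0.55], [0, 27, -36, 0, 0.57]],
  ],
)

```text
t: 1.3
tool_pos: [0.3414, -0.2341, 0.4048]
tcp_rot: [3.103, -0.493, 0.001]
contact_force: [1.1, 0.2, -0.0]
grip_width: 0.0855
gripper_force: 0.0
```

```bash
python3 -c "
from h import *
to(.461,.1325,.30,-.31)"
```

```text
row [ 1.000e-02 -3.856e+01  1.047e+01] -0.005 yaw0 -0.315 p [ 0.3414 -0.2341  0.4048] t 1.3 tilt [ 4.e-04 -2.e-04 -1.e+00]
```

apply_moves(
  commands=[
    [[0, 0, -3, 0, 0], [0, 0, -6.5, 1, 0], [0, 0, -10, 2, 0], [0, 0, -13.5, 3, 0], [0, 0, -17, 4, 0], [0, 0, -20.5, 5, 0], [0, 0, -24, 6, 0], [0, 0, -27.5, 7, 0], [0, 0, -31, 8, 0], [0, 0, -34.5, 9, 0], [0, 0, -37, 10, 0], [0, 0, -38.5, 10.5, 0]],
  ],
)

```text
t: 2.3
tool_pos: [0.4597, 0.1331, 0.2984]
tcp_rot: [3.104, -0.486, -0.002]
contact_force: [1.2, -0.1, -0.3]
grip_width: 0.0855
gripper_force: 0.0
```

```bash
python3 -c "
from h import *
a=cap('top');b=cap('side')
to(.461,.1325,.205,-.31)
A=cv2.resize(a['img'][200:350,200:330],None,fx=4,fy=4);B=cv2.resize(b['img'][150:300,240:340],None,fx=4,fy=4)
cv2.imwrite('pics/d.png',np.hstack([A[:600,:400],B])[...,::-1])"
```

```text
row [ 0.14 -0.05  9.35] 0.0 yaw0 -0.31 p [0.4597 0.1325 0.2985] t 2.4 tilt [-2.e-03 -1.e-04 -1.e+00]
```

View pics/d.png

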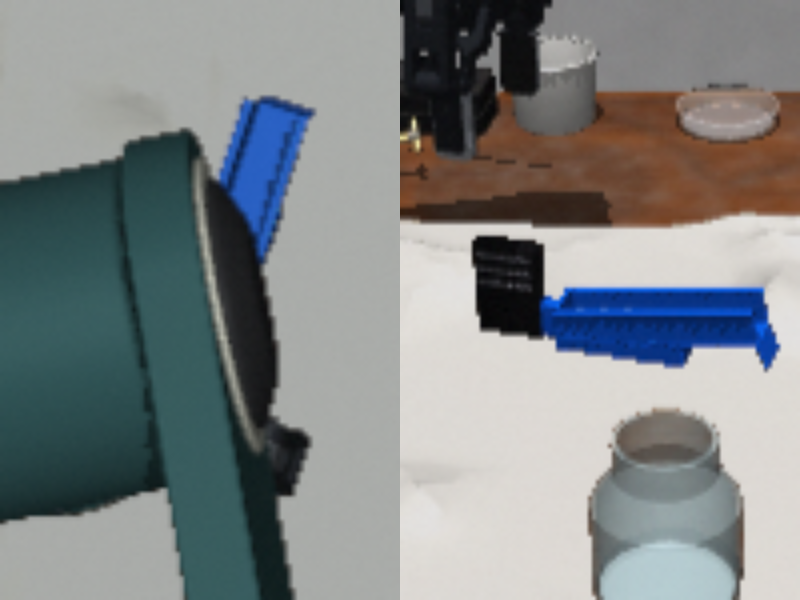

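The gripper hangs above the grip block, with its fingers at (455,140) and (520,70) in the side half of the crop. The path down is free.

apply_moves(
  commands=[
    [[0, 0.1, 0, 3, 0], [0, 0.1, 0, 6, 0], [0, 0.1, 0, 8.5, 0], [0, 0.1, 0, 9.3, 0], [0, 0.1, 0, 9.3, 0], [80, 0.1, 0, 9.3, 0], [130, 0.1, 0, 9.3, 0], [160, 0.1, 0, 9.3, 0], [180, 0.1, 0, 9.3, 0], [200, 0.1, 0, 9.3, 0], [220, 0.1, 0, 9.3, 0], [240, 0.1, 0, 9.3, 0]],
  ],
  squeeze=60,
)

```text
t: 3.4
tool_pos: [0.4608, 0.1304, 0.2074]
tcp_rot: [-3.103, 0.488, -0.002]
contact_force: [-0.6, -0.6, 7.5]
grip_width: 0.0131
gripper_force: 59.5
```

apply_moves(
  commands=[
    [[255, 0, 0, 0, 0], [255, 0, 0, 0, 0], [255, 0, 0, 0, 0], [255, 0, 0, 0, 0], [255, 0, 0, 0, 0], [255, 0, 0, 0, 0]],
  ],
)

```text
t: 3.9
tool_pos: [0.4608, 0.1304, 0.2074]
tcp_rot: [-3.103, 0.488, -0.001]
contact_force: [-1.4, -0.1, 7.6]
grip_width: 0.013
gripper_force: 59.5
```

apply_moves(
  commands=[
    [[255, 0, 0, 0, 0], [255, 0, 0, -0.3, 0], [255, 0, 0, -0.8, 0], [255, 0, 0, -1.5, 0], [255, 0, 0, -2.3, 0], [255, 0, 0, -3, 0], [255, 0, 0, -3.5, 0], [255, 0, 0, -3.8, 0], [255, 0, 0, -4, 0], [255, 0, 0, -4, 0]],
  ],
  squeeze=80,
)

```text
t: 4.73
tool_pos: [0.4606, 0.1303, 0.2471]
tcp_rot: [-3.103, 0.488, -0.001]
contact_force: [-1.3, -0.3, -1.0]
grip_width: 0.0126
gripper_force: 78.1
```

```bash
python3 -c "
from h import *
a=cap('top');b=cap('side')
to(.461,.1325,.205,-.31)
A=cv2.resize(a['img'][200:350,200:330],None,fx=4,fy=4);B=cv2.resize(b['img'][150:300,240:340],None,fx=4,fy=4)
cv2.imwrite('pics/e.png',np.hstack([A[:600,:400],B])[...,::-1])"
```

```text
row [-0.02 -0.23  4.15] -0.002 yaw0 -0.312 p [0.4605 0.1303 0.2465] t 4.83 tilt [-3.e-04 -1.e-04 -1.e+00]
```

View pics/e.png

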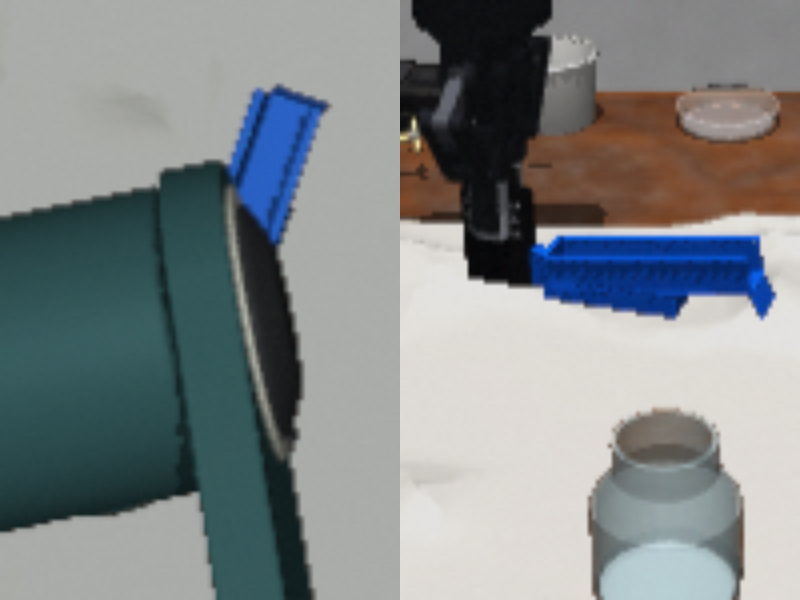

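The scoop hangs level in the grip, with its lip tip at (763,318) in the side half. Now I raise it, then carry it across to the bottle.

apply_moves(
  commands=[
    [[255, 0, 0, -0.5, 0], [255, 0, 0, -1.5, 0], [255, 0, 0, -3, 0], [255, 0, 0, -4.5, 0], [255, 0, 0, -6, 0], [255, 0, 0, -7, 0], [255, 0, 0.3, -7.5, 0], [255, 0, 1, -7.5, 0], [255, 0, 2.2, -7.5, 0], [255, 0, 3.7, -7.5, 0], [255, 0, 5.2, -7.5, 0], [255, 0, 6.7, -7.5, 0]],
  ],
)

```text
t: 5.83
tool_pos: [0.4392, 0.0652, 0.3206]
tcp_rot: [3.103, -0.488, -0.002]
contact_force: [0.5, -0.8, -1.4]
grip_width: 0.013
gripper_force: 78.2
```

apply_moves(
  commands=[
    [[255, 0, 1.5, 0, 0], [255, 0, 3, 0, 0], [255, 0, 4.5, 0, 0], [255, 0, 6, 0, 0], [255, 0, 7.5, 0, 0], [255, -0.1, 9, 0, 0], [255, -0.2, 10.5, 0, 0], [255, -0.4, 11.8, 0, 0], [255, -0.4, 12.7, 0, 0], [255, -0.4, 13.2, 0, 0], [255, -0.4, 13.3, 0, 0], [255, -0.4, 13.3, 0, 0]],
  ],
)

```text
t: 6.83
tool_pos: [0.3953, -0.059, 0.3214]
tcp_rot: [-3.103, 0.489, 0.0]
contact_force: [0.3, -0.2, -1.6]
grip_width: 0.0126
gripper_force: 78.2
```

```bash
python3 -c "
from h import *
a=cap('top');b=cap('side')
to(.461,.1325,.205,-.31)
A=cv2.resize(a['img'][205:305,330:410],None,fx=5,fy=5);B=cv2.resize(b['img'][200:300,240:320],None,fx=5,fy=5)
cv2.imwrite('pics/f.png',np.hstack([A,B])[...,::-1])"
```

```text
row [  0.38 -20.19  11.66] -0.002 yaw0 -0.312 p [ 0.3955 -0.0585  0.3216] t 6.93 tilt [-2.e-04  2.e-04 -1.e+00]
```

View pics/f.png

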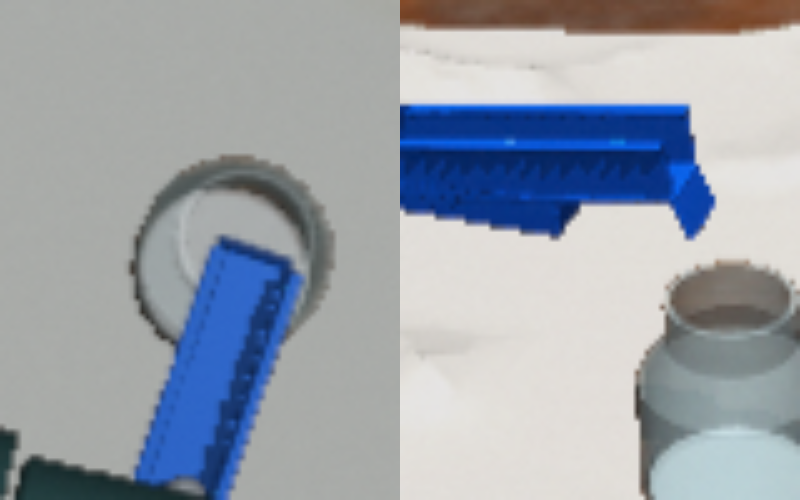

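The scoop is level above the mouth. In the top half, the front corners are at (219,236) and (301,268), against a mouth ring around (245,245). In the side half, the lip's lower edge runs from (690,238) to (714,200), and the rim ellipse is centred at (733,299).

```bash
python3 -c "
from h import *
a=cap('top');b=cap('side')
T=lambda x,y:((x+.5)/5-.5+330,(y+.5)/5-.5+205)
S=lambda x,y:((x-400+.5)/5-.5+240,(y+.5)/5-.5+200)
e=np.array([.952,-.307]);n=np.array([.307,.952])
def rel(p,m): d=p[:2]-m[:2]; return 'along %.1f across %.1f mm'%(d@e*1e3,d@n*1e3)
mt=np.array([.5544,-.1106]); ms=np.array([.5587,-.1109])
print('rim side now',onz(b,*S(733,299),.09))
l,r=onz(a,*T(219,236),.1585),onz(a,*T(301,268),.1585)
print('top front mid rel mouth',rel((l+r)/2,mt),'w',np.linalg.norm(l-r), 'yaw',np.arctan2(*(l-r)[[1,0]])-np.pi/2)
q1,q2=onz(b,*S(690,238),.122),onz(b,*S(714,200),.122)
print('side lip',q1,q2,rel((q1+q2)/2,ms))
print('kin', rel(np.array([.3955,-.0585])+.161*e,np.array([.5565,-.1107])))
# top-view axis of scoop via blue pca
hsv=cv2.cvtColor(a['img'],cv2.COLOR_RGB2HSV);m=(hsv[...,0]>105)&(hsv[...,0]<128)&(hsv[...,1]>150);m[:240]=0;m[295:]=0;m[:,:350]=0;m[:,400:]=0
for v in range(256,296,8):
  x=np.where(m[v])[0]
  if len(x): print(v,x.min(),x.max())
"
```

```text
rim side now [ 0.55870886 -0.11087775  0.09      ]
top front mid rel mouth along -14.1 across -2.3 mm w 0.028860778629244764 yaw -0.35726229790415553
side lip [ 0.5441419  -0.11947355  0.122     ] [ 0.55221052 -0.09428988  0.122     ] along -11.3 across 0.6 mm
kin along -8.2 across 0.3 mm
256 372 384
264 369 388
272 366 385
280 363 382
288 361 379
```

apply_moves(
  commands=[
    [[255, 0.2, 0, 0.3, 0], [255, 0.2, 0, 1, 0], [255, 0.2, 0, 1.7, 0], [255, 0.2, 0, 2.2, 0], [255, 0.2, 0, 2.6, 0], [255, 0.2, 0, 2.9, 0], [255, 0.2, 0, 3.2, 0], [255, 0.2, 0, 3.4, 0], [255, 0.2, 0, 3.6, 0], [255, 0.2, 0, 3.7, 0], [255, 0.2, 0, 3.8, 0], [255, 0.2, 0, 3.8, 0]],
  ],
)

```text
t: 8.03
tool_pos: [0.3972, -0.0594, 0.2836]
tcp_rot: [-3.103, 0.488, 0.0]
contact_force: [-0.4, 0.5, 0.1]
grip_width: 0.0129
gripper_force: 78.2
```

```bash
python3 -c "
from h import *
a=cap('top');b=cap('side')
to(.461,.1325,.205,-.31); print(bot.read_state()['contact_force'])
A=cv2.resize(a['img'][205:305,330:410],None,fx=5,fy=5);B=cv2.resize(b['img'][200:300,250:330],None,fx=5,fy=5)
cv2.imwrite('pics/g.png',np.hstack([A,B])[...,::-1])"
```

```text
row [  0.17 -20.22   7.88] -0.002 yaw0 -0.312 p [ 0.3973 -0.0594  0.2838] t 8.13 tilt [ 2.e-04 -1.e-04 -1.e+00]
[-0.15366173 -0.04774013 -1.06876564]
```

View pics/g.png

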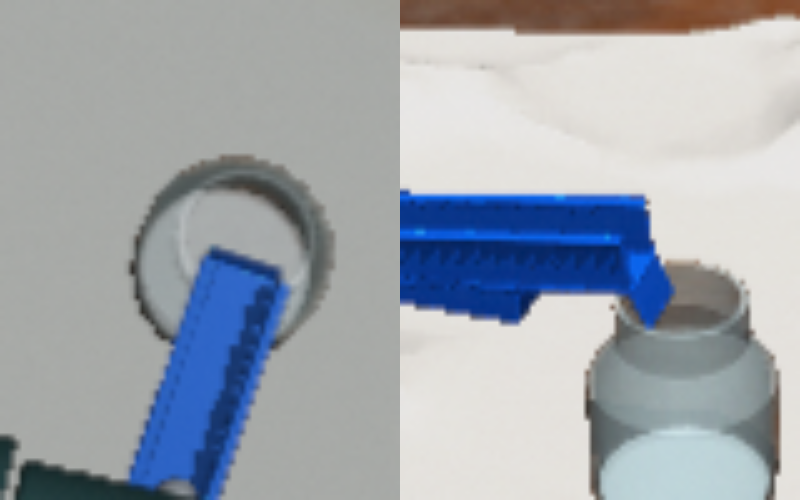

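The lip now sits inside the mouth, with its near lower corner at (652,327) in the side half, and the scoop is level. Next I ease the grip so the scoop can pivot between the pads.

apply_moves(
  commands=[
    [[255, 0, 0, 0, 0], [255, 0, 0, 0, 0], [255, 0, 0, -0.1, 0], [255, 0, 0, -0.2, 0], [255, 0, 0, -0.2, 0]],
  ],
  squeeze=20,
)

```text
t: 8.55
tool_pos: [0.3973, -0.0594, 0.286]
tcp_rot: [3.103, -0.488, 0.0]
contact_force: [-0.1, -0.1, -1.5]
grip_width: 0.0125
gripper_force: 78.2
```

```bash
cat >> h.py <<'E'
def tilt():
    b=cap('side');hsv=cv2.cvtColor(b['img'],cv2.COLOR_RGB2HSV)
    m=((hsv[...,0]>105)&(hsv[...,0]<128)&(hsv[...,1]>150));m[:130]=0;m[300:]=0;m[:,:200]=0;m[:,345:]=0
    n,l,st,_=cv2.connectedComponentsWithStats(m.astype(np.uint8));k=1+st[1:,4].argmax();m=l==k
    us=np.arange(200,345);us=us[m[:,us].any(0)];top=m[:,us].argmax(0);u1=us.max();sel=(us>u1-40)&(us<u1-9)
    p=np.polyfit(us[sel],top[sel],1);lo=np.argwhere(m);i=lo[:,0].argmax()
    print('side slope deg %.2f'%np.degrees(np.arctan(p[0])),'top row at u=285 %.1f'%np.polyval(p,285),'umax',u1,'lowest',lo[i]);s=bot.read_state()
    print('w %.4f f %.1f'%(s['grip_width'],s['gripper_force']),'F',np.round(s['contact_force'],1),'p',np.round(s['tool_pos'],4),'t %.1f'%s['t'])
    return b
E
python3 -c "
from h import *
tilt()"
```

```text
side slope deg 0.25 top row at u=285 238.1 umax 304 lowest [264 299]
w 0.0127 f 78.2 F [-0.5 -0.5 -1.6] p [ 0.3973 -0.0594  0.2859] t 8.6
```

apply_moves(
  commands=[
    [[250, 0, 0, 0, 0], [250, 0, 0, 0, 0], [250, 0, 0, 0, 0], [250, 0, 0, 0, 0]],
  ],
  squeeze=20,
)

```text
t: 8.93
tool_pos: [0.3973, -0.0594, 0.2857]
tcp_rot: [-3.103, 0.488, -0.0]
contact_force: [0.5, 0.3, -0.7]
grip_width: 0.0129
gripper_force: 78.2
```

```bash
python3 -c "
from h import *
tilt()"
```

```text
side slope deg -0.20 top row at u=285 238.0 umax 304 lowest [264 299]
w 0.0128 f 78.2 F [-0.  -0.1  0.1] p [ 0.3972 -0.0594  0.2857] t 9.0
```

apply_moves(
  commands=[
    [[235, 0, 0, 0, 0], [235, 0, 0, 0, 0], [225, 0, 0, 0, 0], [225, 0, 0, 0, 0]],
  ],
  squeeze=20,
)

```text
t: 9.32
tool_pos: [0.3972, -0.0594, 0.2857]
tcp_rot: [-3.103, 0.488, 0.0]
contact_force: [-0.5, -0.2, -1.2]
grip_width: 0.0124
gripper_force: 78.2
```

apply_moves(
  commands=[
    [[220, 0, 0, 0, 0], [220, 0, 0, 0, 0]],
  ],
)

```text
t: 9.48
tool_pos: [0.3972, -0.0594, 0.2857]
tcp_rot: [-3.103, 0.488, 0.0]
contact_force: [0.3, 0.4, -0.7]
grip_width: 0.0128
gripper_force: 78.2
```

apply_moves(
  commands=[
    [[216, 0, 0, 0, 0], [216, 0, 0, 0, 0]],
  ],
)

```text
t: 9.65
tool_pos: [0.3972, -0.0594, 0.2857]
tcp_rot: [-3.103, 0.488, 0.0]
contact_force: [-0.8, 0.3, -1.1]
grip_width: 0.0131
gripper_force: 45.7
```

apply_moves(
  commands=[
    [[215, 0, 0, 0, 0], [215, 0, 0, 0, 0]],
  ],
)

```text
t: 9.82
tool_pos: [0.3973, -0.0594, 0.2857]
tcp_rot: [-3.103, 0.488, -0.0]
contact_force: [-0.6, -0.4, -1.4]
grip_width: 0.0134
gripper_force: 29.4
```

apply_moves(
  commands=[
    [[214.5, 0, 0, 0, 0], [214.5, 0, 0, 0, 0]],
  ],
)

```text
t: 9.98
tool_pos: [0.3972, -0.0594, 0.2857]
tcp_rot: [-3.103, 0.488, 0.0]
contact_force: [-0.6, -0.3, -1.8]
grip_width: 0.0136
gripper_force: 21.3
```

```bash
python3 -c "
from h import *
tilt()"
```

```text
side slope deg -0.06 top row at u=285 238.0 umax 304 lowest [264 299]
w 0.0139 f 21.3 F [-0.8 -0.2 -2. ] p [ 0.3973 -0.0594  0.2857] t 10.0
```

apply_moves(
  commands=[
    [[214.1, 0, 0, 0, 0], [214.1, 0, 0, 0, 0], [214.1, 0, 0, 0, 0]],
  ],
)

```text
t: 10.28
tool_pos: [0.3973, -0.0594, 0.2857]
tcp_rot: [3.103, -0.488, 0.0]
contact_force: [0.0, -0.4, -1.4]
grip_width: 0.014
gripper_force: 14.7
```

```bash
python3 -c "
from h import *
tilt()"
```

```text
side slope deg 0.46 top row at u=285 238.2 umax 303 lowest [264 299]
w 0.0137 f 14.7 F [ 0.4 -0.3 -1.6] p [ 0.3972 -0.0594  0.2857] t 10.3
```

apply_moves(
  commands=[
    [[213.8, 0, 0, 0, 0], [213.8, 0, 0, 0, 0], [213.8, 0, 0, 0, 0]],
  ],
)

```text
t: 10.58
tool_pos: [0.3972, -0.0594, 0.2857]
tcp_rot: [-3.103, 0.488, 0.0]
contact_force: [0.2, -0.3, -1.3]
grip_width: 0.0138
gripper_force: 9.8
```

```bash
python3 -c "
from h import *
tilt()"
```

```text
side slope deg 1.24 top row at u=285 238.4 umax 303 lowest [264 299]
w 0.0138 f 9.8 F [ 0.1 -0.5 -0.7] p [ 0.3973 -0.0594  0.2857] t 10.6
```

apply_moves(
  commands=[
    [[213.7, 0, 0, 0, 0], [213.7, 0, 0, 0, 0], [213.7, 0.05, 0, -0.2, 0], [213.7, 0.1, 0, -0.4, 0], [213.7, 0.15, 0, -0.6, 0], [213.7, 0.2, 0, -0.8, 0], [213.7, 0.25, 0, -1, 0], [213.7, 0.25, 0, -1, 0], [213.7, 0.25, 0, -1, 0]],
  ],
)

```text
t: 11.38
tool_pos: [0.3997, -0.0602, 0.2958]
tcp_rot: [3.103, -0.488, 0.0]
contact_force: [0.5, 0.2, -0.7]
grip_width: 0.0137
gripper_force: 8.1
```

```bash
python3 -c "
from h import *
tilt()"
```

```text
side slope deg -0.00 top row at u=285 234.0 umax 305 lowest [260 300]
w 0.0138 f 8.1 F [ 0.9 -0.  -0.8] p [ 0.3996 -0.0602  0.2957] t 11.4
```

apply_moves(
  commands=[
    [[213.7, -0.05, 0, 0.3, 0], [213.7, -0.1, 0, 0.6, 0], [213.7, -0.2, 0, 0.9, 0], [213.7, -0.25, 0, 1.15, 0], [213.7, -0.25, 0, 1.2, 0], [213.7, -0.25, 0, 1.2, 0], [213.5, -0.25, 0, 1.2, 0], [213.5, -0.25, 0, 1.2, 0], [213.5, -0.25, 0, 1.2, 0]],
  ],
)

```text
t: 12.18
tool_pos: [0.3973, -0.0594, 0.2838]
tcp_rot: [3.103, -0.488, 0.0]
contact_force: [1.1, -0.6, -0.8]
grip_width: 0.0139
gripper_force: 4.8
```

```bash
python3 -c "
from h import *
tilt()"
```

```text
side slope deg 0.94 top row at u=285 239.2 umax 304 lowest [265 299]
w 0.0138 f 4.8 F [ 0.4 -0.8 -0.9] p [ 0.3973 -0.0594  0.2838] t 12.2
```

apply_moves(
  commands=[
    [[213.4, 0, 0, 0, 0], [213.4, 0, 0, 0, 0], [213.4, 0, 0, 0, 0]],
  ],
)

```text
t: 12.48
tool_pos: [0.3973, -0.0594, 0.2838]
tcp_rot: [-3.103, 0.488, -0.0]
contact_force: [-0.3, 0.3, -1.1]
grip_width: 0.0142
gripper_force: 3.2
```

```bash
python3 -c "
from h import *
tilt()"
```

```text
side slope deg 4.10 top row at u=285 241.8 umax 303 lowest [265 270]
w 0.0139 f 3.2 F [ 0.1  0.4 -1.2] p [ 0.3973 -0.0594  0.2838] t 12.5
```

apply_moves(
  commands=[
    [[213.4, 0, 0, -0.1, 0], [213.4, 0.05, 0, -0.2, 0], [213.4, 0.1, 0, -0.35, 0], [213.4, 0.1, 0, -0.5, 0], [213.4, 0.1, 0, -0.5, 0], [213.4, 0.1, 0, -0.5, 0]],
  ],
)

```text
t: 13.03
tool_pos: [0.3982, -0.0597, 0.2888]
tcp_rot: [3.103, -0.488, 0.0]
contact_force: [-0.3, -0.3, -0.8]
grip_width: 0.0141
gripper_force: 3.2
```

```bash
python3 -c "
from h import *
b=tilt()
cv2.imwrite('pics/i.png',cv2.resize(b['img'][190:310,230:350],None,fx=5,fy=5)[...,::-1])"
```

```text
side slope deg 5.46 top row at u=285 241.4 umax 302 lowest [265 299]
w 0.0135 f 3.3 F [-0.5 -0.3 -0.9] p [ 0.3982 -0.0597  0.2888] t 13.1
```

View pics/i.png

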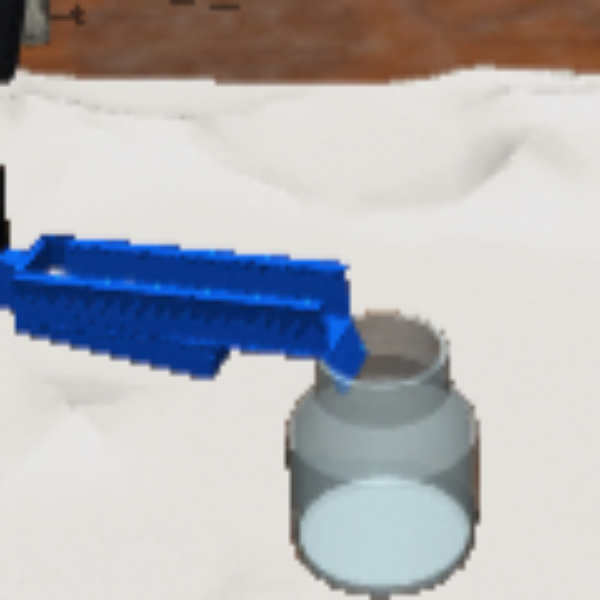

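The nose rests on the rim with the lip inside, at about (345,375), and the scoop is tilted about 5°. The bottle has not moved. Next I lift along the arc, slowly.

apply_moves(
  commands=[
    [[213.4, 0.05, 0, -0.1, 0], [213.4, 0.1, 0, -0.25, 0], [213.4, 0.2, 0, -0.4, 0], [213.4, 0.25, 0, -0.5, 0], [213.4, 0.3, 0, -0.65, 0], [213.4, 0.35, 0, -0.8, 0], [213.4, 0.35, 0, -0.8, 0], [213.4, 0.35, 0, -0.8, 0]],
  ],
)

```text
t: 13.75
tool_pos: [0.4016, -0.0608, 0.2968]
tcp_rot: [3.103, -0.488, 0.0]
contact_force: [0.1, 0.9, -0.3]
grip_width: 0.0138
gripper_force: 3.2
```

```bash
python3 -c "
from h import *
b=tilt()"
```

```text
side slope deg 7.83 top row at u=285 241.0 umax 302 lowest [265 299]
w 0.0139 f 3.2 F [ 0.3 -1.3 -1.3] p [ 0.4016 -0.0608  0.2968] t 13.8
```

apply_moves(
  commands=[
    [[213.4, 0.05, 0, -0.1, 0], [213.4, 0.1, 0, -0.25, 0], [213.4, 0.2, 0, -0.4, 0], [213.4, 0.25, 0, -0.5, 0], [213.4, 0.25, 0, -0.6, 0], [213.4, 0.25, 0, -0.6, 0], [213.4, 0.25, 0, -0.6, 0]],
  ],
)

```text
t: 14.38
tool_pos: [0.4039, -0.0616, 0.3028]
tcp_rot: [3.103, -0.488, 0.0]
contact_force: [0.7, 0.7, -0.7]
grip_width: 0.0141
gripper_force: 3.2
```

```bash
cat >> h.py <<'E'
def balls():
    b=tilt();r=cv2.imread('pics/side0.png')[...,::-1].astype(int)
    d=(np.abs(b['img'].astype(int)-r).max(2)>40)[280:312,285:330]
    print('bottle floor changed px',d.sum(),(np.argwhere(d).mean(0)+[280,285]) if d.any() else '')
    # bottle outline shift check
    e=(np.abs(b['img'].astype(int)-r).max(2)>40)[270:312,280:335].sum(); print('bottle region diff',e)
E
python3 -c "
from h import *
balls()"
```

```text
side slope deg 10.23 top row at u=285 240.7 umax 302 lowest [265 299]
w 0.0142 f 3.2 F [ 0.8  0.3 -0.2] p [ 0.4039 -0.0616  0.3027] t 14.4
bottle floor changed px 0 
bottle region diff 0
```

apply_moves(
  commands=[
    [[213.4, 0.05, 0, -0.1, 0], [213.4, 0.1, 0, -0.2, 0], [213.4, 0.1, 0, -0.3, 0], [213.4, 0.1, 0, -0.3, 0], [213.4, 0.1, 0, -0.3, 0], [213.4, 0.1, 0, -0.3, 0], [213.4, 0.1, 0, -0.3, 0], [213.4, 0.1, 0, -0.3, 0], [213.4, 0.1, 0, -0.3, 0], [213.4, 0.1, 0, -0.3, 0], [213.4, 0.1, 0, -0.3, 0], [213.4, 0.1, 0, -0.3, 0]],
  ],
)

```text
t: 15.43
tool_pos: [0.4049, -0.0619, 0.3057]
tcp_rot: [-3.103, 0.488, -0.0]
contact_force: [-0.2, 0.4, -1.0]
grip_width: 0.0138
gripper_force: 3.2
```

```bash
python3 -c "
from h import *
balls()"
```

```text
side slope deg 11.46 top row at u=285 240.4 umax 302 lowest [265 299]
w 0.0142 f 3.2 F [ 0.  -0.7 -1.7] p [ 0.4049 -0.0619  0.3057] t 15.5
bottle floor changed px 0 
bottle region diff 0
```

apply_moves(
  commands=[
    [[213.4, 0.05, 0, -0.1, 0], [213.4, 0.1, 0, -0.2, 0], [213.4, 0.1, 0, -0.3, 0], [213.4, 0.1, 0, -0.3, 0], [213.4, 0.1, 0, -0.3, 0], [213.4, 0.1, 0, -0.3, 0], [213.4, 0.1, 0, -0.3, 0], [213.4, 0.1, 0, -0.3, 0], [213.4, 0.1, 0, -0.3, 0], [213.4, 0.1, 0, -0.3, 0], [213.4, 0.1, 0, -0.3, 0], [213.4, 0.1, 0, -0.3, 0]],
  ],
)

```text
t: 16.48
tool_pos: [0.4058, -0.0622, 0.3087]
tcp_rot: [-3.103, 0.488, -0.0]
contact_force: [0.3, 0.1, -1.3]
grip_width: 0.0142
gripper_force: 3.2
```

```bash
python3 -c "
from h import *
balls()"
```

```text
side slope deg 12.54 top row at u=285 240.1 umax 302 lowest [265 299]
w 0.0140 f 3.2 F [ 0.6  0.6 -1.5] p [ 0.4058 -0.0622  0.3087] t 16.5
bottle floor changed px 1 [282. 287.]
bottle region diff 1
```

apply_moves(
  commands=[
    [[213.4, 0.05, 0, -0.1, 0], [213.4, 0.1, 0, -0.2, 0], [213.4, 0.15, 0, -0.3, 0], [213.4, 0.15, 0, -0.3, 0], [213.4, 0.15, 0, -0.3, 0], [213.4, 0.15, 0, -0.3, 0], [213.4, 0.15, 0, -0.3, 0], [213.4, 0.15, 0, -0.3, 0], [213.4, 0.15, 0, -0.3, 0], [213.4, 0.15, 0, -0.3, 0], [213.4, 0.15, 0, -0.3, 0], [213.4, 0.15, 0, -0.3, 0]],
  ],
)

```text
t: 17.53
tool_pos: [0.4072, -0.0626, 0.3117]
tcp_rot: [3.103, -0.488, -0.0]
contact_force: [1.6, 0.7, -0.4]
grip_width: 0.0139
gripper_force: 3.2
```

```bash
python3 -c "
from h import *
balls();a=cap('top');b=cap('side')
A=cv2.resize(a['img'][205:305,330:410],None,fx=5,fy=5);B=cv2.resize(b['img'][215:315,250:330],None,fx=5,fy=5)
cv2.imwrite('pics/j.png',np.hstack([A,B])[...,::-1])
for i in (0,):
  h=cv2.cvtColor(a['img'],cv2.COLOR_RGB2HSV)[250:310,345:395]
  g=((h[...,1]<40)&(h[...,2]>70)&(h[...,2]<200)); print()"
```

```text
side slope deg 12.68 top row at u=285 239.9 umax 302 lowest [265 299]
w 0.0139 f 3.2 F [ 0.   0.1 -0.1] p [ 0.4073 -0.0626  0.3117] t 17.6
bottle floor changed px 0 
bottle region diff 0
```

```bash
cat >> h.py <<'E'
def chan():
    a=cap('top');hs=cv2.cvtColor(a['img'],cv2.COLOR_RGB2HSV)
    m=((hs[...,0]>105)&(hs[...,0]<128)&(hs[...,1]>150));m[:240]=0;m[330:]=0;m[:,:340]=0;m[:,400:]=0
    for v in range(250,312,3):
        x=np.where(m[v])[0]
        if len(x)>2: print(v,x.min(),x.max(),'non-blue inside',int((~m[v,x.min():x.max()]).sum()),end=' | ')
    print()
E
python3 -c "
from h import *
chan()"
```

```text
259 370 376 non-blue inside 0 | 262 369 386 non-blue inside 0 | 265 368 386 non-blue inside 7 | 268 367 385 non-blue inside 9 | 271 366 384 non-blue inside 6 | 274 365 383 non-blue inside 8 | 277 364 381 non-blue inside 9 | 280 363 380 non-blue inside 9 | 283 362 379 non-blue inside 9 | 286 361 378 non-blue inside 8 | 289 360 377 non-blue inside 0 | 292 364 376 non-blue inside 0 |
```

apply_moves(
  commands=[
    [[213.4, 0.05, 0, -0.1, 0], [213.4, 0.1, 0, -0.2, 0], [213.4, 0.1, 0, -0.3, 0], [213.4, 0.1, 0, -0.3, 0], [213.4, 0.1, 0, -0.3, 0], [213.4, 0.1, 0, -0.3, 0], [213.4, 0.1, 0, -0.3, 0], [213.4, 0.1, 0, -0.3, 0], [213.4, 0.1, 0, -0.3, 0], [213.4, 0.1, 0, -0.3, 0], [213.4, 0.1, 0, -0.3, 0], [213.4, 0.1, 0, -0.3, 0]],
  ],
)

```text
t: 18.73
tool_pos: [0.4082, -0.0629, 0.3147]
tcp_rot: [-3.103, 0.488, 0.0]
contact_force: [-0.0, 1.0, -1.1]
grip_width: 0.0137
gripper_force: 3.4
```

```bash
python3 -c "
from h import *
balls();chan()"
```

```text
side slope deg 13.99 top row at u=285 239.4 umax 301 lowest [265 299]
w 0.0140 f 3.4 F [ 1.1  1.2 -0.8] p [ 0.4082 -0.0629  0.3147] t 18.8
bottle floor changed px 106 [292.66037736 305.11320755]
bottle region diff 106
259 370 375 non-blue inside 0 | 262 368 386 non-blue inside 0 | 265 368 386 non-blue inside 0 | 268 367 385 non-blue inside 0 | 271 365 384 non-blue inside 0 | 274 364 383 non-blue inside 0 | 277 364 381 non-blue inside 0 | 280 363 380 non-blue inside 0 | 283 362 379 non-blue inside 0 | 286 361 378 non-blue inside 0 | 289 360 377 non-blue inside 0 | 292 369 376 non-blue inside 0 |
```

The balls ran in: the bottle floor changed by about three balls' worth of pixels and the channel is empty. Now I firm the grip and withdraw.

apply_moves(
  commands=[
    [[214.5, 0, 0, 0, 0], [216, 0, 0, 0, 0], [216, 0, 0, -0.2, 0], [216, 0, 0, -0.6, 0], [216, 0, 0, -1.2, 0], [216, 0, 0, -2, 0], [216, 0, 0, -3, 0], [216, 0, 0, -4, 0], [216, 0, 0, -5, 0], [216, 0, 0, -5.5, 0], [216, 0, 0, -5.5, 0]],
  ],
)

```text
t: 19.75
tool_pos: [0.4083, -0.063, 0.3713]
tcp_rot: [3.103, -0.488, 0.003]
contact_force: [-0.4, 0.3, -0.9]
grip_width: 0.0141
gripper_force: 20.1
```

```bash
python3 -c "
from h import *
balls();to(.4606,.1303,.25,-.312)"
```

```text
side slope deg 13.43 top row at u=285 212.5 umax 301 lowest [242 296]
w 0.0138 f 20.1 F [ 0.1  0.  -1.2] p [ 0.4082 -0.0629  0.3703] t 19.8
bottle floor changed px 112 [292.16964286 304.70535714]
bottle region diff 112
row [ -0.97 -20.    12.04] -0.0 yaw0 -0.312 p [ 0.4082 -0.0629  0.3703] t 19.8 tilt [ 1.e-03 -2.e-04 -1.e+00]
```

apply_moves(
  commands=[
    [[216, 0, -0.5, 0, 0], [216, 0, -1.5, 0, 0], [216, -0.1, -3, 0, 0], [216, -0.2, -5, 0, 0], [216, -0.3, -7, 0, 0], [216, -0.4, -9, 0, 0], [216, -0.5, -11, 0, 0], [216, -0.6, -13, 0, 0], [216, -0.7, -15, 0, 0], [216, -0.8, -17, 0, 0], [216, -0.9, -18.5, 0, 0], [216, -1, -19.5, 0, 0]],
  ],
)

```text
t: 20.8
tool_pos: [0.4587, 0.1278, 0.369]
tcp_rot: [3.104, -0.486, -0.002]
contact_force: [0.1, 0.1, -0.4]
grip_width: 0.0135
gripper_force: 20.1
```

apply_moves(
  commands=[
    [[216, 0, -0.5, 1, 0], [216, 0, -0.5, 2.5, 0], [216, 0, -0.5, 4.5, 0], [216, 0, -0.5, 6.5, 0], [216, 0, -0.5, 8.5, 0], [216, 0, -0.5, 10.5, 0], [216, 0, -0.5, 11.8, 0], [216, 0, -0.5, 12.3, 0], [216, 0, -0.5, 12.3, 0]],
  ],
)

```text
t: 21.55
tool_pos: [0.4598, 0.1303, 0.2455]
tcp_rot: [3.103, -0.489, -0.003]
contact_force: [0.4, -0.2, -0.4]
grip_width: 0.0137
gripper_force: 20.1
```

```bash
python3 -c "
from h import *
balls();to(.4606,.1303,.208,-.312)"
```

```text
side slope deg 14.20 top row at u=285 214.1 umax 325 lowest [243 322]
w 0.0139 f 20.1 F [ 0.2 -1.4 -1.2] p [0.4601 0.1304 0.2467] t 21.6
bottle floor changed px 117 [291.8974359  304.60683761]
bottle region diff 117
row [ 0.05 -0.    3.87] -0.0 yaw0 -0.312 p [0.4601 0.1304 0.2467] t 21.6 tilt [-4.e-04 -1.e-04 -1.e+00]
```

apply_moves(
  commands=[
    [[216, 0, 0, 0.6, 0], [215, 0, 0, 1.2, 0], [214.2, 0, 0, 1.6, 0], [213.6, 0, 0, 1.8, 0], [213.6, 0, 0, 2.1, 0], [213.6, 0, 0, 2.4, 0], [213.6, 0, 0, 2.7, 0], [213.6, 0, 0, 3, 0], [213.6, 0, 0, 3.3, 0], [213.6, 0, 0, 3.6, 0], [213.6, 0, 0, 3.8, 0], [213.6, 0, 0, 3.9, 0]],
  ],
)

```text
t: 22.6
tool_pos: [0.4601, 0.1305, 0.2077]
tcp_rot: [3.103, -0.488, -0.0]
contact_force: [-4.6, -0.6, 11.0]
grip_width: 0.0136
gripper_force: 7.9
```

```bash
python3 -c "
from h import *
balls()"
```

```text
side slope deg -0.00 top row at u=285 224.0 umax 332 lowest [243 329]
w 0.0139 f 6.3 F [-0.7 -0.2 -0.4] p [0.4602 0.1305 0.2078] t 22.6
bottle floor changed px 117 [291.81196581 304.68376068]
bottle region diff 117
```

Level on the table. I release gently and rise.

apply_moves(
  commands=[
    [[212, 0, 0, 0, 0], [205, 0, 0, 0, 0], [190, 0, 0, 0, 0], [150, 0, 0, 0, 0], [100, 0, 0, 0, 0], [50, 0, 0, 0, 0], [0, 0, 0, 0, 0], [0, 0, 0, 0, 0], [0, 0, 0, -1, 0], [0, 0, 0, -3, 0], [0, 0, 0, -6, 0], [0, 0, 0, -9, 0]],
  ],
)

```text
t: 23.65
tool_pos: [0.4598, 0.1304, 0.2991]
tcp_rot: [3.103, -0.488, -0.002]
contact_force: [0.2, 0.6, -0.3]
grip_width: 0.0854
gripper_force: 0.0
```

apply_moves(
  commands=[
    [[0, 0, 0, -3, 0], [0, 0, 0, -6, 0], [0, 0, 0, -9, 0], [0, 0, 0, -10, 0], [0, 0, 0, -10, 0], [0, 0, 0, -10, 0]],
  ],
)

```text
t: 24.15
tool_pos: [0.46, 0.1304, 0.398]
tcp_rot: [-3.103, 0.488, -0.001]
contact_force: [-0.4, -0.1, -1.6]
grip_width: 0.0855
gripper_force: 0.0
```

```bash
python3 -c "
from h import *
balls();b=cap('side');cv2.imwrite('pics/k.png',cv2.resize(b['img'][190:320,240:400],None,fx=4.5,fy=4.5)[...,::-1])"
```

```text
side slope deg -0.00 top row at u=285 224.0 umax 332 lowest [243 329]
w 0.0852 f 0.0 F [ 0.1 -0.3 -0.2] p [0.46   0.1304 0.3969] t 24.2
bottle floor changed px 117 [292.09401709 304.76068376]
bottle region diff 117
```

View pics/k.png

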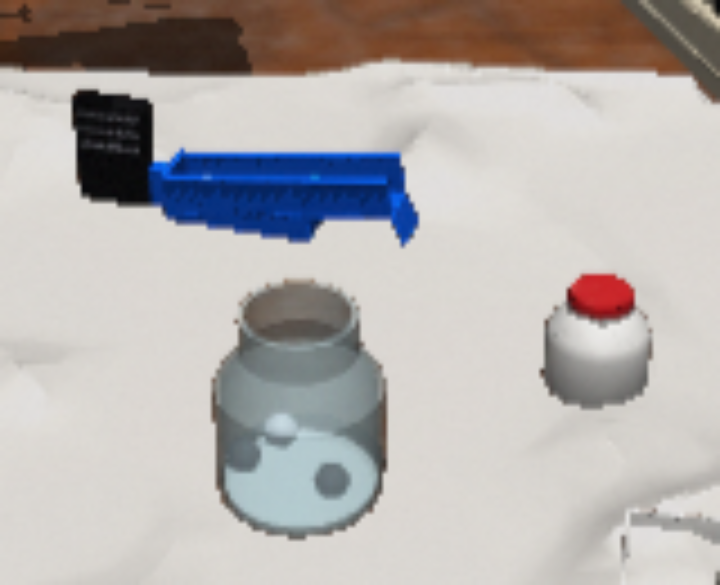

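The bottle stands upright with all three balls in it, at (243,455), (282,428) and (332,480). The empty scoop stands level and the pot has not moved.

```bash
python3 -c "
from workcell import bot
print(bot.sign_off())"
```

```text
the job is handed in; nothing more can be done
None
```

The job is handed in: all three balls are in the upright bottle, which stands where it was; the empty scoop is level on the table and the pot is undisturbed, at about 24 s of the 72 s. While freeing the scoop to tilt, I briefly raised its lip, still level, back out of the mouth, then lowered it in again before tilting.

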